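Take the left-hand-threaded blade cap off a desk fan

TASK

The front guard is already off this desk fan so that its blades can be washed; now take off the ribbed cap in the middle that holds them. It has a left-hand thread, so it loosens clockwise: unscrew it without straining the plastic thread, lift it off only once it has come free, and set it down gently, closed end up, in the empty half of the white tray. Keep your weight off the fan and leave everything else on the table where it is.

Things in the scene. Friction and masses are not known exactly. Their poses are not given: they have to be found in the camera images.
- cap: round black plastic cap with fine ribs, 42 mm across, 42 mm high, domed top (sides straight up to 32 mm), about 45 g; origin at the centre of its open underside, z up along the screw axis. Screwed on the fan's shaft by a coarse LEFT-HAND thread: clockwise seen from above loosens it and makes it climb some millimetres in each grasp; anticlockwise only jams it
- cap_grip (a point): point on the cap's axis 30 mm above its underside, a good height to grip; axes as the cap's. The thread is plastic and is spoilt when the contact forces between cap and fan add up to 30 N: keep the hand's own pull, push and side load on the cap under about 12 N, and let the hand ride up with the cap as it climbs. About 1 mm of play sideways and up and down
- shaft_top (a point): top of the fan's upright shaft, hidden in the cap, 191 mm above the fan's origin. The cap comes free of the thread within one turn on the shaft; when exactly cannot be seen, only felt: until then it will not lift. Then it must rise 25 mm straight up to leave the shaft
- fan: white desk fan, fixed, head tilted back so that its blades face the ceiling; origin at the centre of its foot on the table, the shaft on its z axis. Hub 60 mm across, top 165 mm above the origin (cap's underside starts at 167 mm); five grey blades to a radius of 114 mm, below the hub's top; wire guard of radius 131 mm, rim at 177 mm; yoke arms outside it along +y and -y, up to 165 mm
- ruler_top (a point): tip of a wooden ruler (28 by 4 mm) stuck up askew through the fan's guard between two blades, 90 mm from the shaft, 183 mm above the table: blades and shaft swing freely by up to 0.24 rad until a blade meets it, then stand still
- tray: white tray, 250 mm (x) by 170 mm (y), walls 6 mm thick and 26 mm high, floor 6 mm thick, fixed on the table; a divider across the middle (25 mm high, along y) parts it into two halves; origin at the centre of its underside
- empty_half (a point): centre of the floor of the tray's empty half, 6 mm above the table and 60 mm from the tray's centre towards its own -x; this half measures 113 mm (x) by 158 mm (y) inside; axes as the tray's
- glasses_case: grey spectacle case, 60 by 145 by 34 mm, lying in the tray's other half: leave it
- front_guard: the fan's front guard, a round wire guard 258 mm across and 39 mm high, lying on the table: leave it
- screwdriver: screwdriver with black handle, 190 mm long, lying on the table: leave it
- book: blue book, 155 by 215 by 32 mm: leave it
- plant_pot: succulent in a white pot, 104 mm across, about 160 mm high: leave it
- mug: blue mug, 82 mm across, 95 mm high: leave it
Things that resemble listed ones, but are neither listed nor needed, are in the scene too. Of the things shaped like the cap, the black one is meant.

How it is judged:
By the outcome, as a careful person would: the job done as asked, in the order asked, and still so for the second after the job is handed in, with the robot touching nothing.
It also fails if it takes over 66 s, if anything falls off the work surface, if the arm or the gripper's body presses on something with over 40 N, if the wrist force passes 120 N, or if a joint passes its speed limit or range.

ROBOT

A 6-joint arm with a two-finger parallel gripper is mounted at the origin on the work surface. World frame = base frame: x ahead of the robot, y to its left, z up, the work surface at z = 0. Lengths are in m, angles in rad, forces in N, time in s.
With the tool pointing down it reaches from about 0.25 to 0.725 m from the base axis. Payload 4 kg.
Tool frame: the origin (TCP) lies midway between the tips of the shut fingers; the grasp point (between the pads) lies 19 mm behind it (bot.grip_point_offset is the distance from the TCP to the grasp point, in m); z points along the fingers, y is the line along which they close (so a half turn about z gives the same grasp; the last joint's range is limited). The gripper opens to 85 mm and grips with 20 to 120 N. Pads are 22 mm wide; open, the fingers measure 114 mm over their backs; the gripper's body (76 mm by 85 mm) begins 54 mm behind the grasp point. The pads swing forward as they close: fully open they stand 13 mm farther back than shut.
Start: joints at [1.203, 0.241, 0.005, 1.335, 0, 1.571], TCP at [0.18, 0.467, 0.231] pointing down, gripper open.
Joint ranges: [-2.72, 2.72], [-1.05, 1.87], [-1.09, 1.28], [-1.99, 2.15], [-1.42, 1.44], [-3.14, 3.14]. Speed limits (rad/s): [2.79, 2.79, 3.14, 3.14, 3.14, 3.14].

INTERFACE

Orientations are given as a unit quaternion [x, y, z, w].
In Python, from workcell import bot gives the robot as it stands.
- The arm moves only by the tool step_arm, never from a script. Its argument "targets" is text: rows parted by semicolons, each of 7 numbers parted by spaces: the opening, from -1 (shut) to 1 (fully open), so that 0 is half open, then the shift along the world's x, y, z normalised to -1 to 1, where 1 is 0.5 m, then the turn, a rotation vector about the world's x, y, z normalised to -1 to 1, where 1 is pi/4 rad. In form: gripper x y z wx wy wz; .... A call has 1 to 10 rows; each row is the pose to reach, as a shift and turn from the pose commanded when the call began; what a row does not reach only later rows make up. A row lasts 1/12 s, in which the tool goes at most 41.7 mm and 7.16 degrees, less where a joint would pass 70% of its speed; a pose out of reach is approached as far as the arm can. A call with a number of a shift or a turn outside -1 to 1 is refused whole. A call with a gripper value outside its range is refused whole. The fingers move at their own pace and stop on an object; the grip force is fixed at half the most. Time passes only in rows, so rows that repeat a pose let the fingers close. It gives the time, the measured TCP pose, the force, the opening and the grip force at its end, in the units of the state.
- bot.get_obs(): the state, without advancing time (a new reading comes with each control period).
- bot.camera(name): name is "scene" or "top"; returns the picture (384x512x3 uint8, red, green, blue); there is no depth.
- bot.camera_info(name): a dict with "vertical_fov" (degrees; the focal length in pixels is half the picture's height over the tangent of half this angle, whatever the lens; pixels are square), "cx", "cy" (the principal point, pixels), "pose" (4x4, takes a point from camera to world coordinates). Camera axes: x right, y up, looking along -z (the intrinsics and any distortion apply to the point x, -y, -z); pixel columns grow to the right and rows downward; lengths in m; the calibration is good to about 2 mm. A picture is of the moment at which its call begins. camera_info takes no time and is no camera call.
- bot.job_done(): hands the job in; it is judged then, once.
The state is a dict: "clock": time; "joint_pos": joint angles; "joint_vel": joint speeds; "tau": joint torques, N m; "eef_pos": TCP position; "tool_rot": TCP orientation; "ft_force": force on the tool from outside, world axes, zero at the start; "ft_torque": the same for the moment, N m; "grip_width": finger opening in m; "grasp_force": force on a finger pad.
Only numpy, scipy, OpenCV 4.12 (cv2) and the standard library are available. Lean on these libraries where they do the work, as an engineer would, in place of code of your own. Each camera call takes 0.05 s, during which the arm holds its last target. There are 200 camera calls.

## Working session

There is one attempt and no reset: what is moved stays moved. The work goes in short steps, Python scripts to look and compute and a tool call to move; the robot and the scene stay as the last step left them, time stands still between calls to the robot, and variables do not carry over. Pictures are saved under pics/ and viewed, at most 10 in all, crops included, and the job is handed in when it is done.

Besides the shell and the picture viewer there is one more tool, called after ">>>" as a command line: name --argument value ..., lists and objects as JSON in quotes. step_arm: Moves the arm, as the interface text tells. Scaled input: -1 to 1 covers 0.5 m each way for a shift and pi/4 rad each way for a turn. Its arguments: {"type":"object","properties":{"targets":{"type":"string"}},"required":["targets"]}

```bash
ls; mkdir -p pics; python3 - <<'E'
from workcell import bot
import cv2,numpy as np
for n in("scene","top"):
    im=bot.camera(n); cv2.imwrite(f"pics/{n}0.png",im[:,:,::-1]); i=bot.camera_info(n); print(n,i)
    big=cv2.resize(im[:,:,::-1],(800,600),interpolation=cv2.INTER_CUBIC); cv2.imwrite(f"pics/{n}0b.png",big)
o=bot.get_obs(); print({k:np.round(v,3) for k,v in o.items()}, bot.grip_point_offset)
E
```

```text
pics
scene {'vertical_fov': 57.88623005510048, 'cx': 259.7090692786624, 'cy': 190.28943818215788, 'pose': array([[-9.99987634e-01,  4.86433915e-03, -1.03482634e-03,
         5.73832613e-01],
       [-4.64470077e-03, -8.39122931e-01,  5.43921992e-01,
         6.47927281e-01],
       [ 1.77747453e-03,  5.43920072e-01,  8.39135148e-01,
         1.11363073e+00],
       [ 0.00000000e+00,  0.00000000e+00,  0.00000000e+00,
         1.00000000e+00]])}
top {'vertical_fov': 53.995608548112834, 'cx': 250.87285430285053, 'cy': 197.6792797598376, 'pose': array([[ 0.02753612,  0.99793119, -0.05809569,  0.48173834],
       [-0.99958588,  0.02700275, -0.00994626, -0.00379067],
       [-0.00835694,  0.05834551,  0.99826147,  1.49609034],
       [ 0.        ,  0.        ,  0.        ,  1.        ]])}
{'clock': np.float64(0.1), 'joint_pos': array([ 1.203,  0.241,  0.004,  1.335, -0.   ,  1.571]), 'joint_vel': array([-0.001, -0.001,  0.003, -0.002,  0.001, -0.   ]), 'tau': array([-1.0000e-03, -3.7314e+01,  2.5301e+01,  1.1000e-02, -0.0000e+00,
       -0.0000e+00]), 'eef_pos': array([0.18 , 0.466, 0.231]), 'tool_rot': array([ 0.183,  0.983, -0.001, -0.   ]), 'ft_force': array([ 0.144,  0.304, -0.718]), 'ft_torque': array([-0.037, -0.006,  0.039]), 'grasp_force': np.float64(0.0), 'grip_width': np.float64(0.085)} 0.0187
```

View pics/scene0b.png

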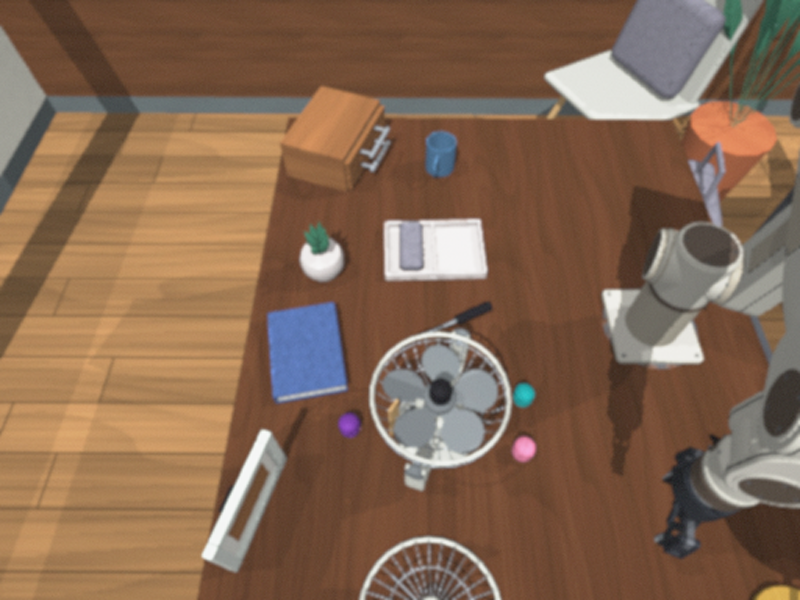

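View pics/top0b.png

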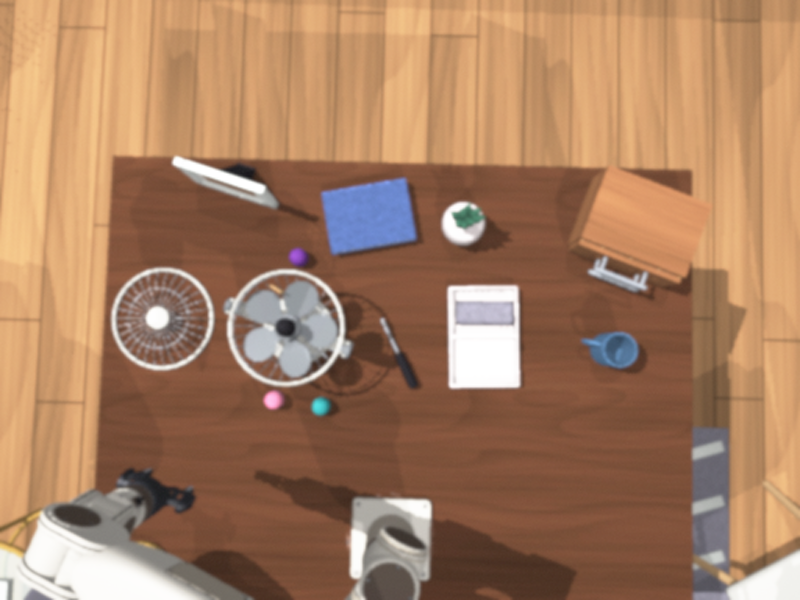

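The black cap at the fan's centre sits at (183,209) in the 512-px top picture and (282,250) in the scene picture. The purple, pink and teal round things on the table are other colours. The tray's empty half is at about top (310,230) and scene (294,158). Next I'll triangulate and check a crop.

```bash
cat > h.py <<'E'
from workcell import bot
import cv2,numpy as np
def ray(n,u,v):
    i=bot.camera_info(n); f=192/np.tan(np.radians(i["vertical_fov"])/2)
    T=i["pose"]; d=T[:3,:3]@np.array([(u-i["cx"])/f,-(v-i["cy"])/f,-1]); return T[:3,3],d
def plane(n,u,v,z):
    o,d=ray(n,u,v); return o+d*(z-o[2])/d[2]
def tri(a,b):
    A=0;B=0;L=[]
    for n,u,v in(a,b):
        o,d=ray(n,u,v); d=d/np.linalg.norm(d); P=np.eye(3)-np.outer(d,d); A=A+P; B=B+P@o; L.append((P,o))
    p=np.linalg.solve(A,B); return p,[np.linalg.norm(P@(p-o)) for P,o in L]
def blob(m):
    k,l,s,c=cv2.connectedComponentsWithStats(m.astype(np.uint8)); j=1+np.argmax(s[1:,4]); return l==j,s[j],c[j]
E
python3 - <<'E'
from h import *
ims={n:cv2.imread(f"pics/{n}0.png") for n in("scene","top")}
cen={}
for n,(x,y) in dict(scene=(282,250),top=(183,209)).items():
    im=ims[n]; m=np.zeros(im.shape[:2],bool); m[y-14:y+15,x-14:x+15]=im[y-14:y+15,x-14:x+15].max(2)<75
    b,s,c=blob(m); cen[n]=c; print(n,c,s, "at z .19",plane(n,*c,.19))
print("tri",tri(("scene",*cen["scene"]),("top",*cen["top"])))
# fan rim ring: top (z .177)
for n,box,r in(("top",(140,165,228,252),None),("scene",(230,205,335,302),None)):
    x0,y0,x1,y1=box; im=ims[n]; m=np.zeros(im.shape[:2],np.uint8); sub=im[y0:y1,x0:x1]; m[y0:y1,x0:x1]=(sub.min(2)>185)
    b,s,c=blob(m); pts=cv2.findNonZero(b.astype(np.uint8)); h=cv2.convexHull(pts); print(n,s)
    P=np.array([plane(n,*p[0],.177)[:2] for p in h]); (cx,cy),r=cv2.minEnclosingCircle(P.astype(np.float32)); print("rim",cx,cy,r)
for n,box in(("top",(280,178,338,252)),("scene",(240,135,316,183))):
    x0,y0,x1,y1=box; im=ims[n]; m=np.zeros(im.shape[:2],bool); sub=im[y0:y1,x0:x1]; m[y0:y1,x0:x1]=(sub.min(2)>150)
    b,s,c=blob(m); h=cv2.convexHull(cv2.findNonZero(b.astype(np.uint8)))
    P=np.array([plane(n,*p[0],.026)[:2] for p in h],np.float32); print(n,"tray",cv2.minAreaRect(P),s)
a=cv2.resize(ims["scene"][200:305,230:340],(398,380),interpolation=cv2.INTER_CUBIC); c=cv2.resize(ims["top"][160:260,135:240],(398,380),interpolation=cv2.INTER_CUBIC)
cv2.imwrite("pics/crop1.png",np.hstack([a,c]))
E
```

```text
scene [281.52910053 250.05291005] [275 242  15  17 189] at z .19 [0.51178924 0.25202225 0.19      ]
top [182.94736842 209.47368421] [178 205  11  10  95] at z .19 [0.510383   0.24376247 0.19      ]
tri (array([0.51078274, 0.24628894, 0.17658946]), [np.float64(0.00010672467183013363), np.float64(0.00010672467183032042)])
top [145 173  76  74 569]
rim 0.5126421451568604 0.24305765330791473 0.14196033775806427
scene [237 212  90  87 798]
rim 0.5113193988800049 0.2522942125797272 0.13288813829421997
top tray ((0.5070478916168213, -0.21723854541778564), (0.2564603090286255, 0.17674343287944794), 2.2927801609039307) [ 286  182   47   67 2976]
scene tray ((0.5041286945343018, -0.20808041095733643), (0.2522573173046112, 0.19069474935531616), 1.4964213371276855) [ 246  140   66   39 2326]
```

View pics/crop1.png

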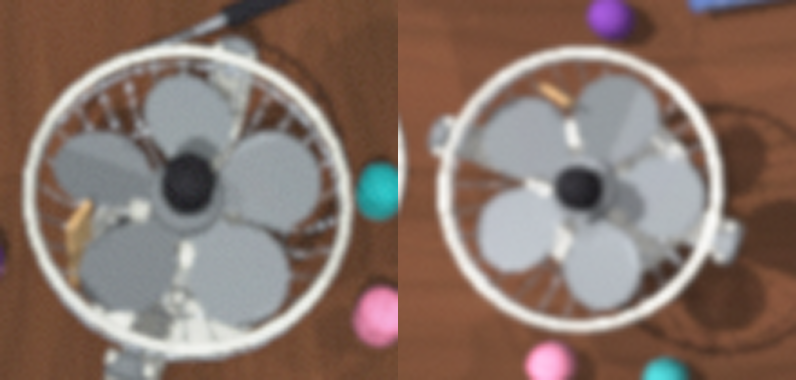

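The crop shows the black domed cap on the fan hub, at scene crop (188,182) and top crop (578,188). It is the one meant: black and in the middle of the blades. The pink, teal and purple ones on the table are the wrong colour. The two views differ by about 8 mm in y, so I'll refine with a robust rim circle.

```bash
python3 - <<'E'
from h import *
from scipy.optimize import least_squares
for n,c0 in(("top",(183,209)),("scene",(281,252))):
    im=cv2.imread(f"pics/{n}0.png").astype(float).min(2); E=[]
    for a in np.radians(np.arange(0,360,4)):
        r=np.arange(25,62,.25); u=c0[0]+r*np.cos(a); v=c0[1]+r*np.sin(a)
        p=cv2.remap(im.astype(np.float32),u.astype(np.float32)[None],v.astype(np.float32)[None],1)[0]
        k=np.where(p>150)[0]
        k=k[(r[k]>30)] 
        if len(k):
            j=k[-1]; i=j
            while i>0 and p[i]>150:i-=1
            E.append(((u[i]+u[j])/2,(v[i]+v[j])/2))
    for z in(.165,.177):
        P=np.array([plane(n,*e,z)[:2] for e in E])
        f=least_squares(lambda q:np.hypot(P[:,0]-q[0],P[:,1]-q[1])-q[2],[.51,.245,.13],loss="soft_l1",f_scale=.001)
        res=f.fun; print(n,z,f.x.round(4),"med|res|",np.median(abs(res)).round(4),len(E))
# cap silhouette bounds, top/bottom rows
for n,x,y in(("scene",282,250),("top",183,209)):
    im=cv2.imread(f"pics/{n}0.png").max(2); print(n); print(im[y-12:y+13,x]); print(im[y,x-12:x+13])
E
```

```text
top 0.165 [0.5121 0.2505 0.1268] med|res| 0.0005 90
top 0.177 [0.5118 0.2482 0.1257] med|res| 0.0005 90
scene 0.165 [0.5113 0.2474 0.127 ] med|res| 0.0007 90
scene 0.177 [0.5121 0.2525 0.1254] med|res| 0.0007 90
scene
[139 126 115  99  71  46  48  43  45  52  53  56  56  56  57  53  45  44
  37  41  63 103 140 151 144]
[136 133 140 135 106  68  51  51  55  54  59  59  56  55  49  51  46  44
  48  81 111 133 148 153 159]
top
[185 179 171 168 178 174 139  92  59  49  50  49  50  47  44  43  41  56
 102 146 163 170 173 177 181]
[223 229 230 220 179 120  76  62  62  62  58  52  50  45  40  34  37  62
  99 120 124 121 125 131 135]
```

>>> step_arm --targets "1 0.0 0.0 0.12 0 0 0.1;1 0.08 -0.05 0.14 0 0 0.2;1 0.16 -0.1 0.14 0 0 0.3;1 0.23 -0.15 0.14 0 0 0.45;1 0.3 -0.2 0.14 0 0 0.6;1 0.37 -0.24 0.14 0 0 0.75;1 0.44 -0.29 0.14 0 0 0.9;1 0.51 -0.34 0.14 0 0 1;1 0.59 -0.39 0.14 0 0 1;1 0.662 -0.436 0.14 0 0 1"

```text
clock: 0.93
eef_pos: [0.4708, 0.2738, 0.3009]
tool_rot: [-0.208, 0.978, -0.0, -0.0]
ft_force: [0.3, 1.7, 0.1]
grip_width: 0.0849
grasp_force: 0.0
```

>>> step_arm --targets "1 0 0 0 0 0 0.15;1 0 0 0 0 0 0.3;1 0 0 0 0 0 0.45;1 0 0 0 0 0 0.6;1 0 0 0 0 0 0.75;1 0 0 0 0 0 0.9;1 0 0 0 0 0 1;1 0 0 0 0 0 1"

```text
clock: 1.6
eef_pos: [0.4696, 0.2751, 0.3007]
tool_rot: [-0.566, 0.824, 0.0, -0.001]
ft_force: [-0.7, -1.2, -0.1]
grip_width: 0.0854
grasp_force: 0.0
```

```bash
cat > st.py <<'E'
from h import *
from scipy.spatial.transform import Rotation as R
o=bot.get_obs(); r=R.from_quat(o["tool_rot"]).as_matrix()
print("t",o["clock"].round(2),"p",o["eef_pos"].round(4),"q",o["joint_pos"].round(3),"yaw(y)",np.degrees(np.arctan2(r[1,1],r[0,1])).round(2),"z",r[:,2].round(4),"F",o["ft_force"].round(2),"T",o["ft_torque"].round(3),"w",o["grip_width"].round(4),o["grasp_force"].round(1))
E
python3 st.py
```

```text
Traceback (most recent call last):
  File "st.py", line 4, in <module>
    print("t",o["clock"].round(2),"p",o["eef_pos"].round(4),"q",o["joint_pos"].round(3),"yaw(y)",np.degrees(np.arctan2(r[1,1],r[0,1])).round(2),"z",r[:,2].round(4),"F",o["ft_force"].round(2),"T",o["ft_torque"].round(3),"w",o["grip_width"].round(4),o["grasp_force"].round(1))
              ^^^^^^^^^^^^^^^^
AttributeError: 'float' object has no attribute 'round'
```

```bash
cat > st.py <<'E'
from h import *
from scipy.spatial.transform import Rotation as R
o=bot.get_obs(); r=R.from_quat(o["tool_rot"]).as_matrix(); np.set_printoptions(suppress=True)
y=np.arctan2(r[1,1],r[0,1]); f=np.array(o["ft_force"]); c,s=np.cos(y),np.sin(y)
print("t",round(float(o["clock"]),2),"p",np.round(o["eef_pos"],4),"q",np.round(o["joint_pos"],3),"yaw",round(float(np.degrees(y)),2),"z",r[:,2].round(4),"F",f.round(2),"Fclose",round(float(c*f[0]+s*f[1]),2),"T",np.round(o["ft_torque"],3),"w",round(float(o["grip_width"]),4),round(float(o["grasp_force"]),1))
E
python3 st.py
```

```text
t 1.6 p [0.4696 0.2751 0.3007] q [ 0.53   0.316  0.285  1.542  0.    -0.674] yaw 158.99 z [-0.0012 -0.0007 -1.    ] F [-0.75 -1.22 -0.12] Fclose 0.26 T [ 0.02  -0.034 -0.004] w 0.0854 0.0
```

>>> step_arm --targets "1 0.08 -0.05 -0.05 0 0 0.15;1 0.083 -0.052 -0.1 0 0 0.3;1 0.083 -0.052 -0.12 0 0 0.45;1 0.083 -0.052 -0.12 0 0 0.6;1 0.083 -0.052 -0.12 0 0 0.75;1 0.083 -0.052 -0.12 0 0 0.9;1 0.083 -0.052 -0.12 0 0 0.9"

```text
clock: 2.18
eef_pos: [0.5111, 0.2491, 0.2407]
tool_rot: [0.816, -0.578, -0.0, 0.001]
ft_force: [0.3, 0.3, 0.1]
grip_width: 0.0856
grasp_force: 0.0
```

>>> step_arm --targets "1 0 0 -0.04 0 0 0;1 0 0 -0.08 0 0 0;1 0 0 -0.11 0 0 0;1 0 0 -0.131 0 0 0;1 0 0 -0.131 0 0 0"

```text
clock: 2.6
eef_pos: [0.5097, 0.2485, 0.1731]
tool_rot: [0.815, -0.579, -0.001, 0.002]
ft_force: [-0.5, -0.2, 0.5]
grip_width: 0.0854
grasp_force: 0.0
```

>>> step_arm --targets "0.5 0 0 0 0 0 0;0.3 0 0 0 0 0 0;0.2 0 0 0 0 0 0;0.2 0 0 0 0 0 0;0.2 0 0 0 0 0 0"

```text
clock: 3.02
eef_pos: [0.5118, 0.2495, 0.1767]
tool_rot: [0.816, -0.578, 0.0, -0.001]
ft_force: [0.8, -0.1, -0.6]
grip_width: 0.0511
grasp_force: 0.0
```

```bash
python3 st.py
```

```text
t 3.02 p [0.5118 0.2495 0.1767] q [ 0.454  0.404  0.091  1.256 -0.    -1.456] yaw -160.59 z [ 0.0015  0.0007 -1.    ] F [ 0.85 -0.06 -0.59] Fclose -0.78 T [-0.055  0.052  0.055] w 0.0511 0.0
```

>>> step_arm --targets "0.13 0 0 0 0 0 0;0.1 0 0 0 0 0 0;0.1 0 0 0 0 0 0"

```text
clock: 3.27
eef_pos: [0.5113, 0.2493, 0.176]
tool_rot: [0.816, -0.578, 0.0, -0.0]
ft_force: [-0.1, -0.9, -0.4]
grip_width: 0.047
grasp_force: 0.0
```

>>> step_arm --targets "0.07 0 0 0 0 0 0;0.05 0 0 0 0 0 0;0.05 0 0 0 0 0 0"

```text
clock: 3.52
eef_pos: [0.5113, 0.2492, 0.1757]
tool_rot: [0.816, -0.578, -0.0, 0.0]
ft_force: [-0.6, -0.3, -0.0]
grip_width: 0.0445
grasp_force: 0.0
```

```bash
python3 st.py
```

```text
t 3.52 p [0.5113 0.2492 0.1757] q [ 0.454  0.405  0.09   1.256 -0.    -1.456] yaw -160.57 z [-0.0001 -0.0001 -1.    ] F [-0.57 -0.29 -0.04] Fclose 0.63 T [ 0.019 -0.017  0.008] w 0.0445 0.0
```

>>> step_arm --targets "0.35 0 0 0 0 0 0;0.4 0 0 0 0 0 0.15;0.4 0 0 0 0 0 0.3;0.4 0 0 0 0 0 0.45;0.4 0 0 0 0 0 0.6;0.4 0 0 0 0 0 0.75;0.4 0 0 0 0 0 0.9;0.4 0 0 0 0 0 1"

```text
clock: 4.18
eef_pos: [0.5113, 0.2492, 0.1757]
tool_rot: [0.976, -0.219, -0.0, 0.0]
ft_force: [0.5, -0.2, 1.3]
grip_width: 0.0598
grasp_force: 0.0
```

>>> step_arm --targets "0.4 0 0 0 0 0 0.15;0.4 0 0 0 0 0 0.3;0.4 0 0 0 0 0 0.45;0.4 0 0 0 0 0 0.6;0.4 0 0 0 0 0 0.75;0.3 0 0 0 0 0 0.9;0.2 0 0 0 0 0 0.98;0.2 0 0 0 0 0 0.98;0.2 0 0 0 0 0 0.98"

```text
clock: 4.93
eef_pos: [0.5113, 0.2492, 0.1758]
tool_rot: [0.987, 0.16, -0.0, -0.0]
ft_force: [0.4, -0.6, 0.8]
grip_width: 0.0513
grasp_force: 0.0
```

```bash
python3 st.py
```

```text
t 4.93 p [0.5113 0.2492 0.1758] q [ 0.454  0.405  0.09   1.256  0.    -3.01 ] yaw -71.58 z [-0.0001  0.     -1.    ] F [ 0.4  -0.57  0.79] Fclose 0.67 T [-0.026  0.04   0.011] w 0.0513 0.0
```

>>> step_arm --targets "0.13 0 0 0 0 0 0;0.1 0 0 0 0 0 0;0.1 0 0 0 0 0 0"

```text
clock: 5.18
eef_pos: [0.5113, 0.2492, 0.1758]
tool_rot: [0.987, 0.161, -0.0, 0.0]
ft_force: [-0.6, -0.3, -0.1]
grip_width: 0.0475
grasp_force: 0.0
```

>>> step_arm --targets "0.08 0 0 0 0 0 0;0.05 0 0 0 0 0 0;0.05 0 0 0 0 0 0"

```text
clock: 5.43
eef_pos: [0.5114, 0.249, 0.1759]
tool_rot: [0.987, 0.161, 0.0, 0.0]
ft_force: [-0.3, -1.0, -0.2]
grip_width: 0.045
grasp_force: 0.5
```

```bash
python3 st.py
```

```text
t 5.43 p [0.5114 0.249  0.1759] q [ 0.453  0.404  0.09   1.256 -0.    -3.011] yaw -71.49 z [ 0.0002 -0.0004 -1.    ] F [-0.26 -1.   -0.17] Fclose 0.87 T [-0.199 -0.002 -0.049] w 0.045 0.5
```

Contact comes first on the −y finger, so the cap's centre is about 1.3 mm toward −y. I'll shift and keep closing.

>>> step_arm --targets "0.05 0.0008 -0.0025 0 0 0 0;0.05 0.0008 -0.0025 0 0 0 0;0.03 0.0008 -0.0025 0 0 0 0;0.03 0.0008 -0.0025 0 0 0 0"

```text
clock: 5.77
eef_pos: [0.5117, 0.2481, 0.1758]
tool_rot: [0.987, 0.161, -0.0, -0.0]
ft_force: [0.1, -0.2, -0.3]
grip_width: 0.0439
grasp_force: 0.0
```

```bash
python3 st.py
```

```text
t 5.77 p [0.5117 0.2481 0.1758] q [ 0.451  0.404  0.089  1.256  0.    -3.014] yaw -71.47 z [-0.0001  0.0002 -1.    ] F [ 0.14 -0.25 -0.34] Fclose 0.28 T [ 0.015  0.051 -0.016] w 0.0439 0.0
```

>>> step_arm --targets "0 0 0 0 0 0 0;-0.2 0 0 0 0 0 0;-1 0 0 0 0 0 0;-1 0 0 0 0 0 0"

```text
clock: 6.1
eef_pos: [0.5118, 0.2479, 0.1761]
tool_rot: [0.987, 0.161, 0.0, 0.0]
ft_force: [-0.8, -0.4, 2.1]
grip_width: 0.0407
grasp_force: 60.1
```

```bash
python3 st.py
```

```text
t 6.1 p [0.5118 0.2479 0.1761] q [ 0.451  0.404  0.09   1.256 -0.    -3.014] yaw -71.48 z [ 0.0003 -0.0001 -1.    ] F [-0.82 -0.41  2.13] Fclose 0.13 T [-0.24   0.094  0.045] w 0.0407 60.1
```

>>> step_arm --targets "-1 0 0 0 0 0 -0.08;-1 0 0 0 0 0 -0.16;-1 0 0 0 0 0 -0.24;-1 0 0 0 0 0 -0.32;-1 0 0 0 0 0 -0.4;-1 0 0 0 0 0 -0.45;-1 0 0 0 0 0 -0.45"

```text
clock: 6.68
eef_pos: [0.5121, 0.2482, 0.1764]
tool_rot: [1.0, -0.015, 0.001, -0.0]
ft_force: [0.3, -0.6, 3.6]
grip_width: 0.0406
grasp_force: 60.2
```

```bash
python3 st.py
```

```text
t 6.68 p [0.5121 0.2482 0.1764] q [ 0.451  0.404  0.09   1.256  0.    -2.66 ] yaw -91.76 z [ 0.0013  0.0007 -1.    ] F [ 0.3  -0.64  3.58] Fclose 0.63 T [-0.089 -0.006 -0.014] w 0.0406 60.2
```

>>> step_arm --targets "-1 0 0 0.001 0 0 -0.08;-1 0 0 0.001 0 0 -0.16;-1 0 0 0.001 0 0 -0.24;-1 0 0 0.001 0 0 -0.32;-1 0 0 0.001 0 0 -0.4;-1 0 0 0.001 0 0 -0.45;-1 0 0 0.001 0 0 -0.45"

```text
clock: 7.27
eef_pos: [0.512, 0.248, 0.1774]
tool_rot: [0.982, -0.191, 0.001, -0.0]
ft_force: [-0.6, -1.6, 5.7]
grip_width: 0.0407
grasp_force: 60.5
```

```bash
python3 st.py
```

```text
t 7.27 p [0.512  0.248  0.1774] q [ 0.451  0.403  0.091  1.258 -0.    -2.307] yaw -111.98 z [ 0.0014  0.0005 -1.    ] F [-0.64 -1.58  5.71] Fclose 1.7 T [-0.318  0.254 -0.017] w 0.0407 60.5
```

>>> step_arm --targets "-1 0 0 0.0015 0 0 -0.08;-1 0 0 0.002 0 0 -0.16;-1 0 0 0.0025 0 0 -0.24;-1 0 0 0.003 0 0 -0.32;-1 0 0 0.0033 0 0 -0.4;-1 0 0 0.0036 0 0 -0.45;-1 0 0 0.0036 0 0 -0.45"

```text
clock: 7.85
eef_pos: [0.5118, 0.248, 0.1786]
tool_rot: [0.933, -0.36, 0.0, -0.0]
ft_force: [-1.0, -1.0, 3.2]
grip_width: 0.0407
grasp_force: 60.3
```

```bash
python3 st.py
```

```text
t 7.85 p [0.5118 0.248  0.1786] q [ 0.451  0.402  0.094  1.262 -0.    -1.954] yaw -132.2 z [ 0.0006  0.0002 -1.    ] F [-0.96 -1.01  3.21] Fclose 1.39 T [-0.266  0.177 -0.023] w 0.0407 60.3
```

>>> step_arm --targets "-1 0 0 0.001 0 0 -0.1;-1 0 0 0.0016 0 0 -0.2;-1 0 0 0.0022 0 0 -0.3;-1 0 0 0.0028 0 0 -0.4;-1 0 0 0.0034 0 0 -0.5;-1 0 0 0.004 0 0 -0.6;-1 0 0 0.0045 0 0 -0.7;-1 0 0 0.005 0 0 -0.8;-1 0 0 0.005 0 0 -0.8"

```text
clock: 8.6
eef_pos: [0.5118, 0.248, 0.1807]
tool_rot: [0.776, -0.631, 0.0, -0.0]
ft_force: [0.1, -1.2, 3.0]
grip_width: 0.0407
grasp_force: 60.2
```

```bash
python3 st.py
```

```text
t 8.6 p [0.5118 0.248  0.1807] q [ 0.451  0.401  0.098  1.267  0.    -1.326] yaw -168.2 z [ 0.0003  0.0002 -1.    ] F [ 0.06 -1.21  3.02] Fclose 0.19 T [-0.118  0.069  0.039] w 0.0407 60.2
```

>>> step_arm --targets "-1 0 0 0.0008 0 0 -0.1;-1 0 0 0.0014 0 0 -0.2;-1 0 0 0.002 0 0 -0.3;-1 0 0 0.0026 0 0 -0.4;-1 0 0 0.0032 0 0 -0.5;-1 0 0 0.0038 0 0 -0.6;-1 0 0 0.0044 0 0 -0.7;-1 0 0 0.005 0 0 -0.8;-1 0 0 0.005 0 0 -0.8"

```text
clock: 9.35
eef_pos: [0.5117, 0.248, 0.1829]
tool_rot: [-0.544, 0.839, 0.0, -0.0]
ft_force: [0.6, -0.1, 1.3]
grip_width: 0.0403
grasp_force: 60.3
```

```bash
python3 st.py
```

```text
t 9.35 p [0.5117 0.248  0.1829] q [ 0.451  0.4    0.102  1.273  0.    -0.699] yaw 155.88 z [-0.0001  0.     -1.    ] F [ 0.61 -0.15  1.28] Fclose -0.61 T [-0.037 -0.021  0.027] w 0.0403 60.3
```

>>> step_arm --targets "-1 0 0 0.0005 0 0 -0.1;-1 0 0 0.001 0 0 -0.2;-1 0 0 0.0016 0 0 -0.3;-1 0 0 0.0022 0 0 -0.4;-1 0 0 0.0028 0 0 -0.5;-1 0 0 0.0033 0 0 -0.6;-1 0 0 0.0038 0 0 -0.7;-1 0 0 0.0043 0 0 -0.8;-1 0 0 0.0043 0 0 -0.8"

```text
clock: 10.1
eef_pos: [0.5117, 0.248, 0.185]
tool_rot: [-0.258, 0.966, 0.0, -0.0]
ft_force: [1.2, 0.9, 0.8]
grip_width: 0.0408
grasp_force: 60.3
```

```bash
python3 st.py
```

```text
t 10.1 p [0.5117 0.248  0.185 ] q [ 0.451  0.399  0.106  1.278  0.    -0.071] yaw 119.93 z [-0.0002  0.     -1.    ] F [1.17 0.88 0.8 ] Fclose 0.18 T [-0.054 -0.071 -0.053] w 0.0408 60.3
```

>>> step_arm --targets "-1 0 0 0.0004 0 0 -0.1;-1 0 0 0.0008 0 0 -0.2;-1 0 0 0.0012 0 0 -0.3;-1 0 0 0.0017 0 0 -0.4;-1 0 0 0.0022 0 0 -0.5;-1 0 0 0.0027 0 0 -0.6;-1 0 0 0.0032 0 0 -0.7;-1 0 0 0.0036 0 0 -0.8;-1 0 0 0.0036 0 0 -0.8"

```text
clock: 10.85
eef_pos: [0.5118, 0.248, 0.187]
tool_rot: [0.053, 0.999, -0.0, 0.0]
ft_force: [-0.1, -0.9, 1.4]
grip_width: 0.0408
grasp_force: 60.4
```

```bash
python3 st.py
```

```text
t 10.85 p [0.5118 0.248  0.187 ] q [ 0.451  0.398  0.11   1.283 -0.     0.557] yaw 83.97 z [ 0.0001 -0.     -1.    ] F [-0.13 -0.89  1.44] Fclose -0.9 T [-0.098 -0.098 -0.006] w 0.0408 60.4
```

Tracking is good, with forces low. Continue.

>>> step_arm --targets "-1 0 0 0.0005 0 0 -0.1;-1 0 0 0.001 0 0 -0.2;-1 0 0 0.0015 0 0 -0.3;-1 0 0 0.002 0 0 -0.4;-1 0 0 0.0025 0 0 -0.5;-1 0 0 0.003 0 0 -0.6;-1 0 0 0.0035 0 0 -0.7;-1 0 0 0.004 0 0 -0.8;-1 0 0 0.004 0 0 -0.8"

```text
clock: 11.6
eef_pos: [0.5118, 0.248, 0.1891]
tool_rot: [0.358, 0.934, 0.0, 0.0]
ft_force: [-0.0, -0.6, 1.4]
grip_width: 0.0404
grasp_force: 60.4
```

```bash
python3 st.py
```

```text
t 11.6 p [0.5118 0.248  0.1891] q [ 0.451  0.397  0.113  1.287 -0.     1.184] yaw 47.99 z [ 0.0002  0.     -1.    ] F [-0.04 -0.57  1.44] Fclose -0.45 T [-0.137  0.018 -0.017] w 0.0404 60.4
```

>>> step_arm --targets "-1 0 0 0.0005 0 0 -0.1;-1 0 0 0.001 0 0 -0.2;-1 0 0 0.0015 0 0 -0.3;-1 0 0 0.002 0 0 -0.4;-1 0 0 0.0025 0 0 -0.5;-1 0 0 0.003 0 0 -0.6;-1 0 0 0.0035 0 0 -0.7;-1 0 0 0.004 0 0 -0.8;-1 0 0 0.004 0 0 -0.8"

```text
clock: 12.35
eef_pos: [0.5118, 0.248, 0.1912]
tool_rot: [0.629, 0.777, 0.0, 0.0]
ft_force: [-0.4, -0.8, 2.7]
grip_width: 0.0405
grasp_force: 60.5
```

```bash
python3 st.py
```

```text
t 12.35 p [0.5118 0.248  0.1912] q [ 0.451  0.395  0.117  1.292 -0.     1.813] yaw 12.01 z [ 0.0002  0.0001 -1.    ] F [-0.44 -0.77  2.68] Fclose -0.59 T [-0.142  0.067 -0.003] w 0.0405 60.5
```

>>> step_arm --targets "-1 0 0 0.0008 0 0 -0.1;-1 0 0 0.0014 0 0 -0.2;-1 0 0 0.002 0 0 -0.3;-1 0 0 0.0026 0 0 -0.4;-1 0 0 0.0031 0 0 -0.5;-1 0 0 0.0036 0 0 -0.6;-1 0 0 0.0041 0 0 -0.7;-1 0 0 0.0046 0 0 -0.8;-1 0 0 0.0046 0 0 -0.8"

```text
clock: 13.1
eef_pos: [0.5113, 0.248, 0.1927]
tool_rot: [0.839, 0.545, -0.001, -0.0]
ft_force: [-0.5, -1.7, -0.3]
grip_width: 0.0404
grasp_force: 60.4
```

```bash
python3 st.py
```

```text
t 13.1 p [0.5113 0.248  0.1927] q [0.451 0.395 0.121 1.298 0.    2.441] yaw -23.97 z [-0.0013 -0.0001 -1.    ] F [-0.51 -1.7  -0.3 ] Fclose 0.23 T [-0.053  0.027 -0.03 ] w 0.0404 60.4
```

>>> step_arm --targets "-1 0 0 0.0005 0 0 -0.1;-1 0 0 0.001 0 0 -0.2;-1 0 0 0.0015 0 0 -0.3;-1 0 0 0.002 0 0 -0.4;-1 0 0 0.0025 0 0 -0.5;-1 0 0 0.003 0 0 -0.6;-1 0 0 0.0035 0 0 -0.7;-1 0 0 0.004 0 0 -0.78;-1 0 0 0.004 0 0 -0.78"

```text
clock: 13.85
eef_pos: [0.5114, 0.2481, 0.1949]
tool_rot: [0.964, 0.267, -0.0, -0.0]
ft_force: [-0.2, 0.3, -0.4]
grip_width: 0.0404
grasp_force: 60.4
```

```bash
python3 st.py; python3 - <<'E'
from h import *
a=bot.camera("scene")[170:280,220:360,::-1]; cv2.imwrite("pics/g1.png",cv2.resize(a,(700,550),interpolation=cv2.INTER_CUBIC))
E
```

```text
t 13.85 p [0.5114 0.2481 0.1949] q [0.451 0.394 0.125 1.302 0.    3.053] yaw -59.05 z [-0.0008 -0.     -1.    ] F [-0.2   0.31 -0.42] Fclose -0.37 T [ 0.018 -0.011  0.011] w 0.0404 60.4
```

View pics/g1.png

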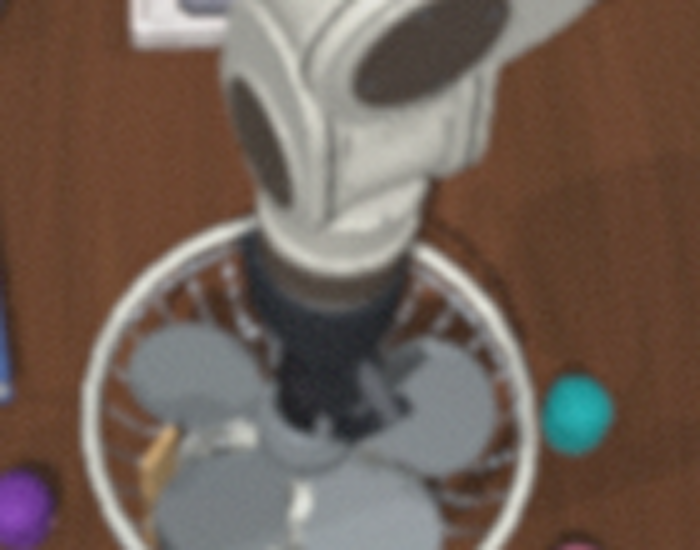

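The gripper holds the cap above the hub and nothing else has moved. Fz has dropped to about −0.4 N, the cap's own weight, which suggests it is free. I'll test with a small lift.

>>> step_arm --targets "-1 0 0 0.001 0 0 0;-1 0 0 0.002 0 0 0;-1 0 0 0.003 0 0 0;-1 0 0 0.004 0 0 0;-1 0 0 0.004 0 0 0;-1 0 0 0.004 0 0 0"

```text
clock: 14.4
eef_pos: [0.5118, 0.248, 0.1974]
tool_rot: [0.964, 0.265, 0.0, -0.0]
ft_force: [-0.4, 0.0, -0.8]
grip_width: 0.0406
grasp_force: 60.4
```

```bash
python3 st.py
```

```text
t 14.4 p [0.5118 0.248  0.1974] q [0.451 0.392 0.129 1.307 0.    3.057] yaw -59.29 z [ 0.0002  0.0001 -1.    ] F [-0.35  0.05 -0.78] Fclose -0.22 T [ 0.005 -0.018  0.   ] w 0.0406 60.4
```

>>> step_arm --targets "-1 0 0 0.002 0 0 0;-1 0 0 0.004 0 0 0;-1 0 0 0.006 0 0 0;-1 0 0 0.006 0 0 0"

```text
clock: 14.73
eef_pos: [0.5119, 0.2481, 0.2007]
tool_rot: [0.964, 0.265, 0.0, -0.0]
ft_force: [-1.1, -0.2, 0.2]
grip_width: 0.0409
grasp_force: 60.4
```

```bash
python3 st.py
```

```text
t 14.73 p [0.5119 0.2481 0.2007] q [0.451 0.391 0.135 1.315 0.    3.057] yaw -59.32 z [ 0.0005  0.0003 -1.    ] F [-1.08 -0.24  0.19] Fclose -0.34 T [-0.02  -0.017 -0.012] w 0.0409 60.4
```

>>> step_arm --targets "-1 0 0 0.014 0 0 0;-1 0 0 0.03 0 0 0;-1 0 0 0.05 0 0 0;-1 0 0 0.07 0 0 0;-1 0 0 0.1 0 0 0;-1 0 0 0.13 0 0 0;-1 0 0 0.15 0 0 0;-1 0 0 0.15 0 0 0"

```text
clock: 15.4
eef_pos: [0.513, 0.2486, 0.279]
tool_rot: [0.964, 0.265, 0.003, -0.001]
ft_force: [-0.4, 0.5, 0.2]
grip_width: 0.0407
grasp_force: 60.5
```

```bash
python3 st.py; python3 - <<'E'
from h import *
a=bot.camera("scene")[150:290,200:380,::-1]; cv2.imwrite("pics/g2.png",cv2.resize(a,(720,560),interpolation=cv2.INTER_CUBIC))
E
```

```text
t 15.4 p [0.513  0.2486 0.279 ] q [ 0.451  0.366  0.301  1.5   -0.     3.057] yaw -59.32 z [ 0.0056  0.0027 -1.    ] F [-0.45  0.49  0.16] Fclose -0.65 T [ 0.032 -0.033 -0.067] w 0.0407 60.5
```

View pics/g2.png

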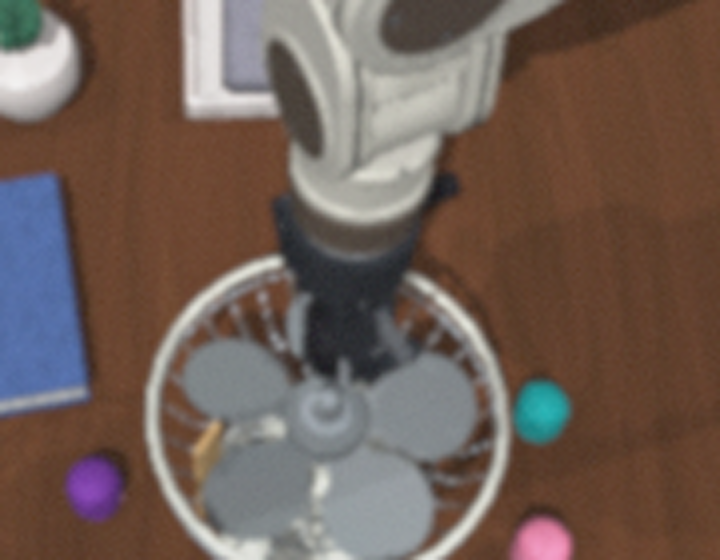

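The shaft now stands bare at crop (328,400) and the black cap is in the fingers at (345,320). Next I'll carry it to the tray.

>>> step_arm --targets "-1 0 -0.04 0.02 0 0 0;-1 -0.01 -0.1 0.02 0 0 0;-1 -0.02 -0.17 0.02 0 0 0;-1 -0.03 -0.24 0.02 0 0 0;-1 -0.04 -0.31 0.02 0 0 0;-1 -0.05 -0.38 0.02 0 0 0;-1 -0.06 -0.45 0.02 0 0 0;-1 -0.07 -0.52 0.02 0 0 0;-1 -0.08 -0.57 0.02 0 0 0;-1 -0.08 -0.6 0.02 0 0 0"

```text
clock: 16.28
eef_pos: [0.4701, -0.0546, 0.2846]
tool_rot: [0.965, 0.263, -0.001, 0.0]
ft_force: [-0.2, 0.5, -1.2]
grip_width: 0.0404
grasp_force: 60.5
```

>>> step_arm --targets "-1 -0.01 -0.06 0 0 0 -0.1;-1 -0.02 -0.12 0 0 0 -0.2;-1 -0.03 -0.18 0 0 0 -0.3;-1 -0.04 -0.24 0 0 0 -0.4;-1 -0.05 -0.29 0 0 0 -0.5;-1 -0.05 -0.33 -0.04 0 0 -0.6;-1 -0.05 -0.339 -0.08 0 0 -0.64;-1 -0.05 -0.339 -0.12 0 0 -0.64;-1 -0.05 -0.339 -0.12 0 0 -0.64"

```text
clock: 17.03
eef_pos: [0.4436, -0.2208, 0.2204]
tool_rot: [1.0, 0.016, -0.004, -0.002]
ft_force: [-0.8, 0.0, -1.2]
grip_width: 0.0406
grasp_force: 60.6
```

```bash
python3 st.py; python3 - <<'E'
from h import *
im=bot.camera("scene")
a=im[110:230,210:370,::-1]; cv2.imwrite("pics/g3.png",cv2.resize(a,(720,540),interpolation=cv2.INTER_CUBIC))
E
```

```text
t 17.03 p [ 0.4436 -0.2208  0.2204] q [-0.462  0.244 -0.019  1.317  0.     2.648] yaw -88.21 z [-0.0085  0.0043 -1.    ] F [-0.76  0.01 -1.22] Fclose -0.04 T [0.056 0.047 0.031] w 0.0406 60.6
```

View pics/g3.png

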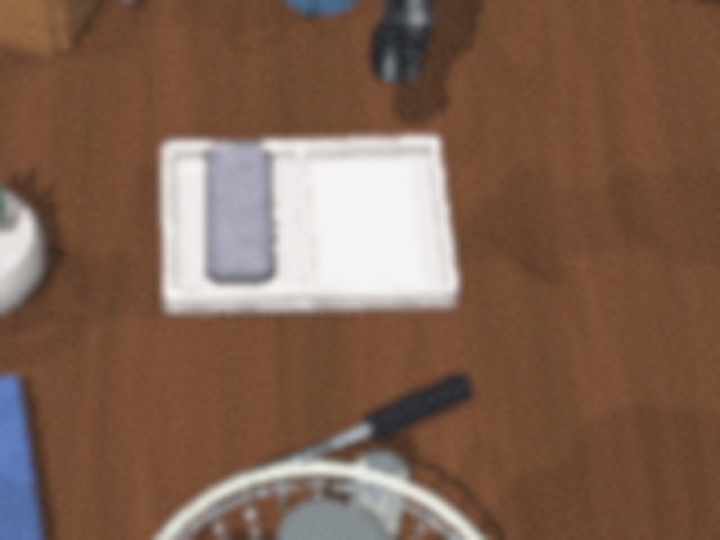

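The empty half (white floor) is centred at crop (378,222), full-image pixel (294,159). The case lies in the other half. The held cap is at crop (395,65), still high above the table.

```bash
python3 -c "
from h import *
print(plane('scene',294,159.3,.006),plane('top',484/800*512,362/800*512,.006))"; python3 st.py
```

```text
[ 0.43748692 -0.21989101  0.006     ] [ 0.44075511 -0.22427786  0.006     ]
t 17.08 p [ 0.4446 -0.2208  0.2227] q [-0.461  0.243 -0.015  1.32   0.     2.648] yaw -88.16 z [-0.006  0.003 -1.   ] F [-0.23 -0.48 -0.46] Fclose 0.47 T [-0.058  0.033  0.003] w 0.0407 60.6
```

>>> step_arm --targets "-1 0 0 -0.06 0 0 0;-1 0 0 -0.12 0 0 0;-1 0 0 -0.18 0 0 0;-1 0 0 -0.23 0 0 0;-1 0 0 -0.27 0 0 0;-1 0 0 -0.3 0 0 0;-1 0 0 -0.32 0 0 0;-1 0 0 -0.33 0 0 0;-1 0 0 -0.33 0 0 0"

```text
clock: 17.83
eef_pos: [0.4468, -0.2213, 0.0602]
tool_rot: [1.0, 0.017, -0.0, -0.0]
ft_force: [-0.5, -0.7, -0.3]
grip_width: 0.0404
grasp_force: 60.6
```

```bash
python3 st.py
```

```text
t 17.83 p [ 0.4468 -0.2213  0.0602] q [-0.46   0.383 -0.275  0.913  0.     2.648] yaw -88.09 z [-0.0005  0.0003 -1.    ] F [-0.47 -0.66 -0.29] Fclose 0.64 T [-0.032 -0.019 -0.026] w 0.0404 60.6
```

>>> step_arm --targets "-1 -0.01 0 -0.02 0 0 0;-1 -0.01 0 -0.04 0 0 0;-1 -0.01 0 -0.06 0 0 0;-1 -0.01 0 -0.072 0 0 0;-1 -0.01 0 -0.08 0 0 0;-1 -0.01 0 -0.08 0 0 0;-1 -0.01 0 -0.08 0 0 0"

```text
clock: 18.42
eef_pos: [0.4418, -0.2215, 0.0202]
tool_rot: [1.0, 0.016, -0.0, -0.0]
ft_force: [0.4, 0.1, 0.2]
grip_width: 0.0409
grasp_force: 60.6
```

>>> step_arm --targets "-1 0 0 -0.002 0 0 0;-1 0 0 -0.004 0 0 0;-1 0 0 -0.004 0 0 0"

```text
clock: 18.67
eef_pos: [0.4419, -0.2216, 0.0185]
tool_rot: [1.0, 0.016, 0.0, 0.0]
ft_force: [0.4, -0.1, -0.6]
grip_width: 0.0405
grasp_force: 60.6
```

```bash
python3 st.py
```

```text
t 18.67 p [ 0.4419 -0.2216  0.0185] q [-0.465  0.432 -0.334  0.805  0.     2.644] yaw -88.12 z [ 0.0005 -0.0002 -1.    ] F [ 0.35 -0.1  -0.57] Fclose 0.11 T [ 0.001 -0.005  0.03 ] w 0.0405 60.6
```

>>> step_arm --targets "-1 0 0 -0.001 0 0 0;-1 0 0 -0.003 0 0 0;-1 0 0 -0.004 0 0 0;-1 0 0 -0.004 0 0 0"

```text
clock: 19.0
eef_pos: [0.4416, -0.2215, 0.0163]
tool_rot: [1.0, 0.016, -0.0, -0.0]
ft_force: [0.1, 0.1, 0.7]
grip_width: 0.0406
grasp_force: 60.6
```

```bash
python3 st.py
```

```text
t 19.0 p [ 0.4416 -0.2215  0.0163] q [-0.465  0.435 -0.336  0.8   -0.     2.644] yaw -88.12 z [-0.0001  0.     -1.    ] F [0.08 0.07 0.68] Fclose -0.07 T [-0.005  0.018 -0.035] w 0.0406 60.6
```

>>> step_arm --targets "-1 0 0 -0.001 0 0 0;-1 0 0 -0.002 0 0 0;-1 0 0 -0.002 0 0 0"

```text
clock: 19.25
eef_pos: [0.4416, -0.2215, 0.0153]
tool_rot: [1.0, 0.016, -0.0, -0.0]
ft_force: [0.8, 0.7, -0.8]
grip_width: 0.0405
grasp_force: 60.6
```

```bash
python3 st.py
```

```text
t 19.25 p [ 0.4416 -0.2215  0.0153] q [-0.465  0.436 -0.337  0.798  0.     2.644] yaw -88.12 z [-0.0001  0.0001 -1.    ] F [ 0.78  0.72 -0.79] Fclose -0.69 T [0.048 0.024 0.004] w 0.0405 60.6
```

>>> step_arm --targets "-1 0 0 -0.001 0 0 0;-1 0 0 -0.002 0 0 0;-1 0 0 -0.002 0 0 0"

```text
clock: 19.5
eef_pos: [0.4418, -0.2215, 0.0148]
tool_rot: [1.0, 0.016, 0.0, 0.0]
ft_force: [-1.1, 1.0, 3.7]
grip_width: 0.0406
grasp_force: 61.2
```

```bash
python3 st.py
```

```text
t 19.5 p [ 0.4418 -0.2215  0.0148] q [-0.465  0.437 -0.338  0.796  0.     2.644] yaw -88.12 z [ 0.0003 -0.0001 -1.    ] F [-1.12  0.99  3.68] Fclose -1.03 T [0.118 0.263 0.032] w 0.0406 61.2
```

Contact, at 3.7 N, at the expected height. Release slowly and rise.

>>> step_arm --targets "0 0 0 0 0 0 0;0.1 0 0 0 0 0 0;0.2 0 0 0 0 0 0;0.4 0 0 0 0 0 0;0.5 0 0 0 0 0 0;0.5 0 0 0 0 0 0"

```text
clock: 20.0
eef_pos: [0.4417, -0.2215, 0.0142]
tool_rot: [1.0, 0.016, -0.0, -0.0]
ft_force: [0.3, 0.5, 0.1]
grip_width: 0.064
grasp_force: 0.0
```

>>> step_arm --targets "0.5 0 0 0.01 0 0 0;0.5 0 0 0.03 0 0 0;0.5 0 0 0.06 0 0 0;0.5 0 0 0.1 0 0 0;0.5 0 0 0.16 0 0 0;0.5 0 0 0.22 0 0 0;0.5 0 0 0.28 0 0 0;0.5 0 0 0.34 0 0 0;0.5 0 0 0.4 0 0 0;0.5 0 0 0.4 0 0 0"

```text
clock: 20.83
eef_pos: [0.4449, -0.2231, 0.222]
tool_rot: [1.0, 0.016, 0.006, 0.003]
ft_force: [0.4, -0.7, 0.0]
grip_width: 0.064
grasp_force: 0.0
```

```bash
python3 st.py; python3 - <<'E'
from h import *
im=bot.camera("scene")[60:310,150:400,::-1]; cv2.imwrite("pics/g4.png",cv2.resize(im,(600,600),interpolation=cv2.INTER_CUBIC))
E
```

```text
t 20.83 p [ 0.4449 -0.2231  0.222 ] q [-0.465  0.23  -0.033  1.295  0.     2.644] yaw -88.13 z [ 0.0116 -0.0058 -0.9999] F [ 0.43 -0.75  0.04] Fclose 0.76 T [ 0.004 -0.031  0.021] w 0.064 0.0
```

View pics/g4.png

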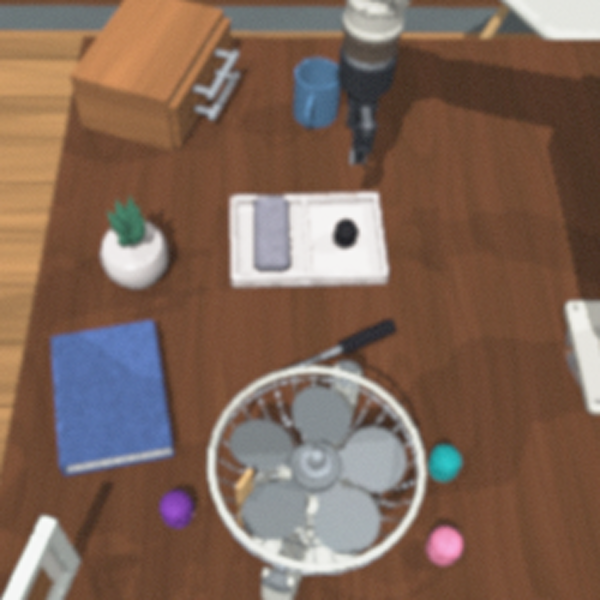

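The cap stands upright, dome up, in the empty half at crop (346,233). The fan shaft is bare at (317,463), everything else is where it was, and the gripper is clear.

>>> step_arm --targets "0.5 0 0 0 0 0 0;0.5 0 0 0 0 0 0;0.5 0 0 0 0 0 0;0.5 0 0 0 0 0 0"

```text
clock: 21.22
eef_pos: [0.4409, -0.2211, 0.2131]
tool_rot: [1.0, 0.016, -0.001, -0.001]
ft_force: [0.1, -0.0, 0.7]
grip_width: 0.0639
grasp_force: 0.0
```

```bash
python3 -c "
from workcell import bot
print(bot.job_done())"
```

```text
the job is handed in; nothing more can be done
None
```

I unscrewed the black cap clockwise (the highest wrist force I read was about 6 N), lifted it off once it felt free, set it dome up in the tray's empty half, and handed the job in at about 21 s; no verdict came back.

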